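# Open the push-and-turn cap of a descaler bottle in a one-handed opening stand

### The arm

A 6-joint arm with a two-finger parallel gripper is mounted at the origin on a cart in front of the work surface, level with it; the furniture and walls round the work are solid. World frame = base frame: x ahead of the robot, y to its left, z up, the work surface at z = 0. Lengths are in m, angles in rad, forces in N, time in s.
With the tool pointing down it reaches from about 0.35 to 0.8 m from the base axis. Payload 7.3 kg.
Tool frame: the origin (TCP) lies between the finger pads; the fingertips stand 25 mm ahead of it and the grasp point (between the pads) lies 6 mm ahead of it (r.tip_extent is the distance from the TCP to the fingertips, in m); z points along the fingers, y is the line along which they close (so a half turn about z gives the same grasp; the last joint's range is limited). The gripper opens to 85 mm and grips with 20 to 120 N. Pads are 22 mm wide; open, the fingers measure 114 mm over their backs; the gripper's body (76 mm by 85 mm) begins 54 mm behind the grasp point. The pads swing forward as they close: fully open they stand 13 mm farther back than shut.
Start: joints at [1.005, 0.342, 1.524, -0, 1.275, -0.146], TCP at [0.214, 0.479, 0.236] pointing down, gripper open.
Joint ranges: [-2.53, 2.53], [-0.77, 2.02], [0.04, 2.7], [-1, 4.14], [0.28, 2.66], [-3.11, 3.11]. Speed limits (rad/s): [2.57, 2.57, 3.14, 3.14, 3.14, 3.14].

### API

Orientations are given as a unit quaternion [x, y, z, w].
In Python, from workcell import r, command_gripper, optics gives the robot as it stands. The module is installed in compiled form; this text tells all that it offers. Calls block until the motion is done:
- r.reach(position, orientation): joint-space move of the TCP to a pose.
- r.move_straight(position, orientation=None, speed=0.15, max_force=None): straight line of the TCP; orientation=None keeps the orientation; speed is the mean speed in m/s. With max_force (N) it stops when the force on the tool has changed by that much, and returns True; else False.
- r.movej(angles): joint-space move.
- command_gripper(opening, force=None): finger opening in m; force is the grip in N (None keeps the last); returns when the fingers have stopped.
- r.hold(seconds).
- r.solve_ik(position, orientation): joint angles nearest the present ones, or None.
- r.read_state(): the state.
- optics.get_image(name): name is "scene" or "top" or "wrist"; returns (picture, depth): 480x640x3 uint8, red, green, blue; 480x640 float32, m along the optical axis (not along the pixel's ray), 0 where there is no reading.
- optics.camera_model(name): a dict with "K" (3x3 intrinsics, pixels), "R" (3x3) and "t" (3): a world point X has camera coordinates R X + t; the wrist camera has in their place "tool_from_camera" (4x4, takes a point from camera to tool coordinates, whose origin is the TCP and whose axes are the flange's). Camera axes: x right, y down, z forward; pixel columns grow to the right and rows downward; lengths in m; the calibration is good to about 2 mm. A picture is of the moment at which its call begins: read the wrist's pose just before it. camera_model takes no time and is no camera call.
A pose or a line that the arm cannot do raises r.PlanningError and nothing moves.
- r.finish_job(): hands the job in; it is judged then, once.
The state is a dict: "time_s": time; "joint_positions": joint angles; "dq": joint speeds; "tau": joint torques, N m; "eef_pos": TCP position; "eef_rot": TCP orientation; "contact_force": force on the tool from outside, world axes, zero at the start; "torque": the same for the moment, N m; "grip_width": finger opening in m; "grip_force": force on a finger pad.
Only numpy, scipy, OpenCV 4.12 (cv2) and the standard library are available. Lean on these libraries where they do the work, as an engineer would, in place of code of your own. Each camera call takes 0.05 s, during which the arm holds its last target. There are 200 camera calls.

### The job

Open the descaler bottle for the kettle. First slide the bottle, standing upright, along the channel of its wooden stand, so that its foot goes under the lips and rests against the stop at the closed end; then press the safety cap down, twist it anticlockwise until it is free, and lift it off. Finish while still holding the cap upright in the gripper, a few centimetres clear of the bottle and straight above it, with the bottle still upright at the stop; leave the mug, the tin and the spice jar alone.

Things in the scene. Friction and masses are not known exactly. Their poses are not given: they have to be found in the camera images.
- stand: Fixed wooden board 270 x 110 mm, top 8 mm up, with two 12 mm high aluminium rails: a channel 73 mm wide. Origin: board's centre, on the worktop; x along the channel from open to closed end, z up. From x=+1 mm on, lips reach 6 mm inward from the rails, their underside 8 mm above the board. Stop face at x=+115 mm; the bottle at the stop has its axis at x=+70 mm.
- bottle: White bottle, about 0.5 kg, loose in the channel, slides easily (friction 0.25), at first at stand x -85 to -45 mm, axes as the stand's. Origin: centre of underside, z up. Foot 90 (x) x 70 (y) x 5 mm fits the channel with 1.5 mm play a side, so it cannot turn, and passes under the lips. Body 56 x 52 mm to z=64, shoulder to z=72, neck 25 mm across to z=97 mm.
- cap_mid (a point): Centre of the round grey ribbed cap, 48 mm across, 27 mm high, 30 g; z up its axis. At first locked on the bottle, 97 mm above its underside (105 mm above the worktop), x as the bottle's; locked it turns only about 10 degrees. The bottle can be moved by it. To open: push down 5 to 7 mm against a spring (5 N, rising to 11 N at the bottom at 7.5 mm), turn as told under cap, lift.
- cap: The same cap; origin at the centre of its underside, 13.5 mm below cap_mid, same axes. While pressed down it turns anticlockwise (seen from above): past its catch after 52 degrees, against a stop at about 96 degrees. At 60 to 90 degrees (75 is best) it lifts straight up; 16 mm of lift clears the neck.
- spice_jar: Bystander: glass spice jar with a brown lid, 41 mm across, 105 mm high; origin under its centre.
- tin: Bystander: food tin 75 mm across, 58 mm high; origin under its centre.
- mug: Bystander: mug 86 mm wide, 96 mm high, with a handle; origin at its underside.
Mind the look-alikes: they are no part of the job. What is meant by the cap is not orange or yellow, and is the smaller of those in its own colour.

How it is judged:
By the outcome, as a careful person would: the job done as asked, in the order asked, and still so for the second after the job is handed in, while the arm keeps its last pose, push and grip.
It also fails if it takes over 42 s, if anything falls off the work surface, if the arm or the gripper's body presses on something with over 40 N, if the wrist force passes 120 N, or if a joint passes its speed limit or range.

## Working session

There is one attempt and no reset: what is moved stays moved. The work goes in short steps, each a Python script; the robot and the scene stay as the last script left them, time stands still between calls to the robot, and variables do not carry over. Pictures are saved under pics/ and viewed, at most 10 in all, crops included, and the job is handed in when it is done.

```bash
mkdir -p pics; cat > h.py <<'E'
import numpy as np, cv2
from workcell import r, command_gripper, optics
def cloud(name):
    img,d=optics.get_image(name); m=optics.camera_model(name)
    v,u=np.mgrid[0:480,0:640]; K=np.array(m["K"])
    c=np.stack([(u-K[0,2])/K[0,0]*d,(v-K[1,2])/K[1,1]*d,d],-1)
    return img,d,(c-np.array(m["t"]))@np.array(m["R"])
E
python3 - <<'E'
from h import *
for n in("scene","top"):
    img,d,P=cloud(n); cv2.imwrite(f"pics/{n}.png",img[...,::-1]); np.savez(f"{n}.npz",img=img,d=d,P=P)
    print(n,optics.camera_model(n),(d>0).mean())
print(r.read_state())
E
```

```text
scene {'K': array([[523.09845991,   0.        , 314.12120135],
       [  0.        , 523.09845991, 230.98136064],
       [  0.        ,   0.        ,   1.        ]]), 'R': array([[ 0.67914744, -0.73389688, -0.0124144 ],
       [-0.43135466, -0.38537648, -0.81573165],
       [ 0.5938787 ,  0.55935707, -0.5782973 ]]), 't': array([-0.21420671,  0.38365819,  0.60078226])} 0.9960123697916666
top {'K': array([[510.08982203,   0.        , 317.2328857 ],
       [  0.        , 510.08982203, 234.47489355],
       [  0.        ,   0.        ,   1.        ]]), 'R': array([[-4.52160376e-04, -9.99999822e-01,  3.89835690e-04],
       [-9.77349345e-01,  3.59416981e-04, -2.11632061e-01],
       [ 2.11631883e-01, -4.76697289e-04, -9.77349333e-01]]), 't': array([0.1921892 , 0.5547648 , 1.06919005])} 0.9959342447916667
{'time_s': 0.1, 'joint_positions': array([ 1.00501229e+00,  3.42644627e-01,  1.52488025e+00,  1.25837098e-05,
        1.27540385e+00, -1.46019907e-01]), 'dq': array([-0.00098882, -0.00119561, -0.00226483,  0.00017308,  0.00122544,
        0.00067651]), 'tau': array([ 1.12087480e-03, -4.34452093e+01, -2.46487463e+01, -2.72507568e-04,
        4.71892155e-03, -6.28409862e-05]), 'eef_pos': array([0.21376675, 0.47914476, 0.23541422]), 'eef_rot': array([ 2.08346303e-01,  9.78054892e-01, -6.24075580e-04, -2.38408959e-04]), 'contact_force': array([-1.25342731,  0.04189826, -0.04933292]), 'torque': array([-0.0176735 , -0.03897309,  0.00342988]), 'grip_force': 0.0, 'grip_width': 0.08532135905388782}
```

View pics/scene.png

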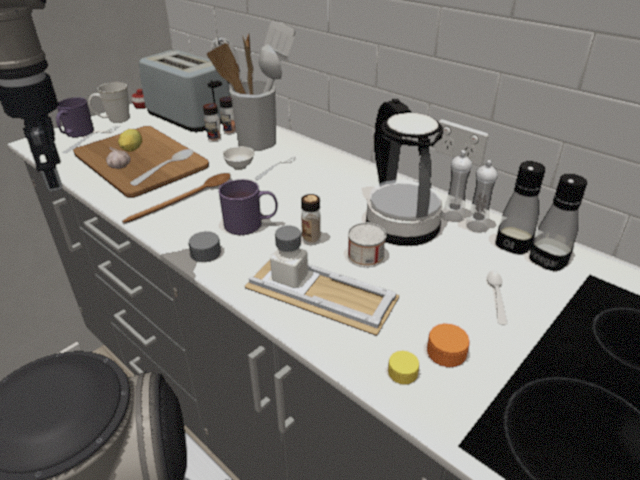

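View pics/top.png

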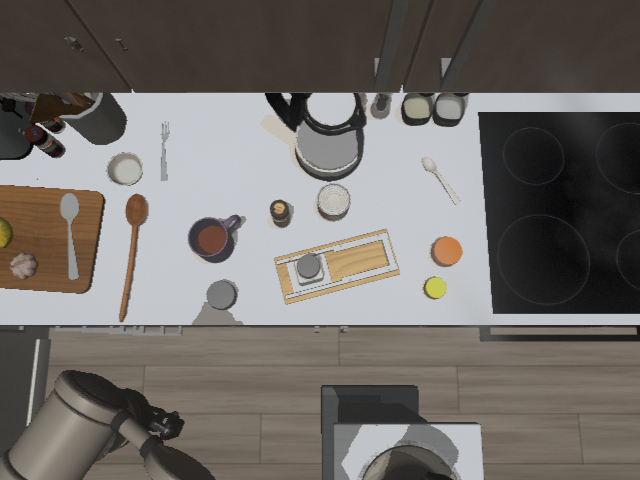

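Candidates for the cap: the grey cap on the bottle (scene 288,238; top 309,266), the larger loose grey lid (scene 205,246; top 222,294), the orange lid (448,344) and the yellow one (404,366). I choose the grey one on the bottle. The channel's open end is at left (top 280,278) and the stop at right (390,247).

```bash
python3 - <<'E'
from h import *
def comp(m,seed):
    n,l=cv2.connectedComponents(m.astype(np.uint8)); return l==l[seed]
for n,box in(("top",(265,222,410,310)),("scene",(235,215,405,335))):
    f=np.load(n+".npz");P=f["P"];img=f["img"];x0,y0,x1,y1=box
    B=np.zeros((480,640),bool);B[y0:y1,x0:x1]=1
    z=P[...,2]
    hsv=cv2.cvtColor(img,cv2.COLOR_RGB2HSV)
    m=B&(z>.005)&(z<.03)
    l,lab,st,ce=cv2.connectedComponentsWithStats(m.astype(np.uint8)); k=1+st[1:,4].argmax(); m=lab==k
    # in-plane rect
    q=P[m][:,:2].astype(np.float32); rc=cv2.minAreaRect(q); print(n,"stand rect",rc,cv2.boxPoints(rc).round(4).tolist(),m.sum())
    c=B&(z>.105)&(z<.13); q=P[c]; top=q[q[:,2]>.114]
    print("cap",len(q),len(top),top.mean(0),np.percentile(q[:,2],[5,50,95]),cv2.minEnclosingCircle(top[:,:2].astype(np.float32)))
    # worktop check
    w=B&(z<.004); print("ztop",np.median(z[w]))
    cv2.imwrite(f"pics/{n}c.png",cv2.resize(img[y0:y1,x0:x1,::-1],None,fx=3,fy=3,interpolation=cv2.INTER_CUBIC))
    # others
    for nm,(u,v) in {"top":{"mug":(212,238),"jar":(281,209),"tin":(333,200),"kettle":(330,150)},"scene":{"mug":(242,195),"jar":(311,205),"tin":(367,238)}}[n].items(): print(nm,P[v,u].round(3))
a=cv2.imread("pics/topc.png");b=cv2.imread("pics/scenec.png")
w=max(a.shape[1],b.shape[1]);o=np.zeros((a.shape[0]+b.shape[0],w,3),np.uint8);o[:a.shape[0],:a.shape[1]]=a;o[a.shape[0]:,:b.shape[1]]=b
cv2.imwrite("pics/crop.png",o[:600] if 0 else cv2.resize(o,None,fx=.95,fy=.95))
print(o.shape)
E
```

```text
top stand rect ((0.4944196343421936, 0.14772340655326843), (0.11288929730653763, 0.27020376920700073), 15.20706844329834) [[0.40450000762939453, 0.26330000162124634], [0.47540000081062317, 0.0024999999441206455], [0.5842999815940857, 0.03220000118017197], [0.5134000182151794, 0.2928999960422516]] 4666
cap 416 400 [0.47612293 0.21112323 0.11850254] [0.11437601 0.11843752 0.12170816] ((0.4762023091316223, 0.21133799850940704), 0.024043042212724686)
ztop 2.975646657744867e-05
mug [0.552 0.43  0.034]
jar [0.6   0.269 0.108]
tin [0.635 0.156 0.057]
kettle [0.749 0.163 0.07 ]
scene stand rect ((0.488321989774704, 0.14563333988189697), (0.10921177268028259, 0.27182736992836), 16.522600173950195) [[0.39730000495910645, 0.2603999972343445], [0.4745999872684479, -0.00019999999494757503], [0.5792999863624573, 0.030899999663233757], [0.5019999742507935, 0.2915000021457672]] 5248
cap 460 344 [0.47375721 0.20836044 0.11785841] [0.10685381 0.11752603 0.11937857] ((0.4752182960510254, 0.20953918993473053), 0.024588093161582947)
ztop -0.0004505139745497678
mug [0.571 0.454 0.052]
jar [0.589 0.26  0.099]
tin [0.625 0.145 0.054]
(624, 510, 3)
```

View pics/crop.png

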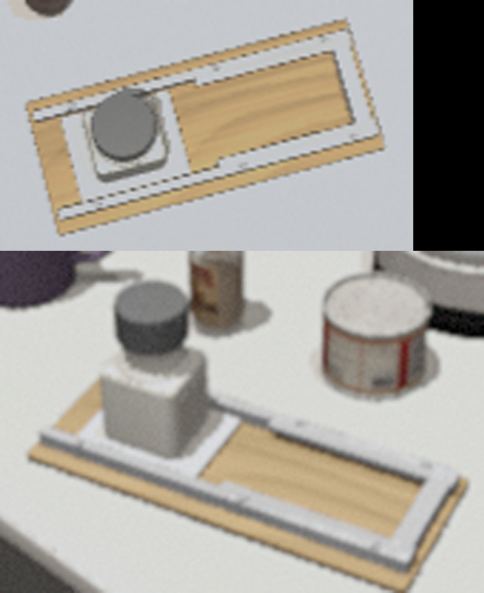

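The crop shows the 48 mm grey cap on the white bottle (top crop ~125,125), with the lips and stop to the right. Next I hover for a closer look and check the wrist range.

```bash
cat >> h.py <<'E'
from scipy.spatial.transform import Rotation as Ro
def q(psi): return (Ro.from_euler('z',psi,degrees=True)*Ro.from_euler('x',180,degrees=True)).as_quat()
def wcloud():
    s=r.read_state(); img,d=optics.get_image("wrist"); m=optics.camera_model("wrist"); K=np.array(m["K"]);T=np.array(m["tool_from_camera"])
    v,u=np.mgrid[0:480,0:640]
    c=np.stack([(u-K[0,2])/K[0,0]*d,(v-K[1,2])/K[1,1]*d,d],-1)
    c=c@T[:3,:3].T+T[:3,3]
    return img,d,c@Ro.from_quat(s["eef_rot"]).as_matrix().T+s["eef_pos"]
E
python3 - <<'E'
from h import *
print(optics.camera_model("wrist"),r.tip_extent)
for psi in range(-180,180,15):
    a=r.solve_ik([.4755,.21,.115],q(psi)); b=r.solve_ik([.511,.0795,.115],q(psi)); print(psi,None if a is None else a.round(2)[[0,4,5]],None if b is None else b.round(2)[5])
E
```

```text
{'K': array([[347.2745215 ,   0.        , 316.57453822],
       [  0.        , 347.2745215 , 241.27493016],
       [  0.        ,   0.        ,   1.        ]]), 'tool_from_camera': array([[-5.66872449e-04, -9.48368168e-01, -3.17171083e-01,
         8.10558934e-02],
       [ 9.99999829e-01, -4.91012449e-04, -3.19107827e-04,
        -9.20524237e-04],
       [ 1.46896755e-04, -3.17171210e-01,  9.48368284e-01,
        -1.38942636e-01],
       [ 0.00000000e+00,  0.00000000e+00,  0.00000000e+00,
         1.00000000e+00]])} 0.025
-180 [ 0.27  0.97 -1.3 ] -1.56
-165 [ 0.27  0.97 -1.56] -1.83
-150 [ 0.27  0.97 -1.83] -2.09
-135 [ 0.27  0.97 -2.09] -2.35
-120 [ 0.27  0.97 -2.35] -2.61
-105 [ 0.27  0.97 -2.61] -2.87
-90 [ 0.27  0.97 -2.87] None
-75 None 2.89
-60 [0.27 0.97 2.89] 2.62
-45 [0.27 0.97 2.62] 2.36
-30 [0.27 0.97 2.36] 2.1
-15 [0.27 0.97 2.1 ] 1.84
0 [0.27 0.97 1.84] 1.58
15 [0.27 0.97 1.58] 1.32
30 [0.27 0.97 1.32] 1.05
45 [0.27 0.97 1.05] 0.79
60 [0.27 0.97 0.79] 0.53
75 [0.27 0.97 0.53] 0.27
90 [0.27 0.97 0.27] 0.01
105 [0.27 0.97 0.01] -0.26
120 [ 0.27  0.97 -0.26] -0.52
135 [ 0.27  0.97 -0.52] -0.78
150 [ 0.27  0.97 -0.78] -1.04
165 [ 0.27  0.97 -1.04] -1.3
```

```bash
python3 - <<'E'
from h import *
r.reach([.482,.175,.29],q(15))
img,d,P=wcloud(); cv2.imwrite("pics/w1.png",img[...,::-1]); np.savez("w1.npz",img=img,P=P)
z=P[...,2]; m=(z>.005)&(z<.03)
l,lab,st,ce=cv2.connectedComponentsWithStats(m.astype(np.uint8)); m=lab==1+st[1:,4].argmax()
rc=cv2.minAreaRect(P[m][:,:2].astype(np.float32)); print(rc,st[1:,4].max())
c=P[(z>.114)&(z<.125)&(abs(P[...,0]-.4755)<.04)&(abs(P[...,1]-.21)<.04)]; print(len(c),c.mean(0),cv2.minEnclosingCircle(c[:,:2].astype(np.float32)))
print(r.read_state()["time_s"], r.read_state()["contact_force"],np.median(z[abs(z)<.01]))
E
```

```text
((0.49290889501571655, 0.1481562852859497), (0.11000970005989075, 0.2701868712902069), 14.783411979675293) 16542
2030 [0.47751613 0.21165965 0.11945882] ((0.4764274060726166, 0.21166324615478516), 0.02402924932539463)
1.6667 [ 0.13283783  1.11658602 -0.17140302] 0.001272886299404724
```

View pics/w1.png

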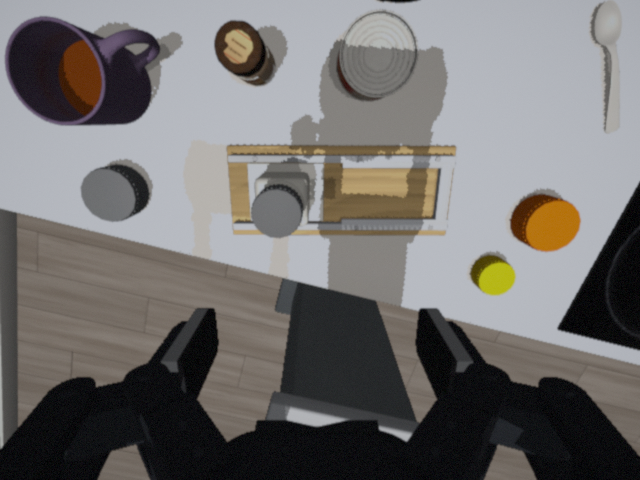

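Wrist view: bottle cap at (277,210), stand 110.0 x 270.2 mm at yaw -75.2°, and the cap is on the channel axis (0.2 mm off). Next is the grasp and slide.

```bash
cat >> h.py <<'E'
C=np.array([.4929,.1482]); A=np.radians(14.78); D=np.array([np.sin(A),-np.cos(A)]); N=np.array([np.cos(A),np.sin(A)])
def at(x,z,y=0): return [*(C+D*x+N*y),z]
def rep(t=""):
    s=r.read_state(); f=s["contact_force"]; p=s["eef_pos"]; e=p[:2]-C
    print(t,"t%.1f"%s["time_s"],"pos x%.4f y%.4f z%.4f"%(e@D,e@N,p[2]),"F x%.1f y%.1f z%.1f"%(f[:2]@D,f[:2]@N,f[2]),"Mz%.2f"%s["torque"][2],"grip %.4f %.0f"%(s["grip_width"],s["grip_force"]),"psi",round(Ro.from_quat(s["eef_rot"]).as_euler('xyz',degrees=True)[2],1))
E
python3 - <<'E'
from h import *
Q=q(14.78)
r.reach(at(-.0656,.18),Q); r.move_straight(at(-.0656,.115),Q); rep("down")
command_gripper(.04,50); rep("grip")
for x in(-.03,.02): print(r.move_straight(at(x,.115),Q,speed=.05,max_force=15)); rep()
E
```

```text
down t2.8 pos x-0.0653 y0.0012 z0.1166 F x-0.0 y0.0 z0.4 Mz0.03 grip 0.0855 0 psi 14.8
grip t3.3 pos x-0.0656 y0.0005 z0.1158 F x0.6 y-0.1 z3.8 Mz-0.03 grip 0.0441 50 psi 14.8
False
 t4.1 pos x-0.0298 y0.0006 z0.1157 F x1.6 y-0.3 z4.7 Mz-0.02 grip 0.0438 50 psi 14.8
False
 t5.3 pos x0.0200 y0.0006 z0.1157 F x-0.4 y0.1 z5.5 Mz-0.02 grip 0.0443 50 psi 14.8
```

```bash
python3 - <<'E'
from h import *
Q=q(14.78)
print(r.move_straight(at(.060,.115),Q,speed=.05,max_force=15)); rep()
print(r.move_straight(at(.076,.115),Q,speed=.02,max_force=8)); rep()
for n in("wrist","scene"):
    img=optics.get_image(n)[0]; 
    cv2.imwrite(f"pics/{n}_s.png",img[...,::-1])
w=cv2.imread("pics/wrist_s.png");s=cv2.imread("pics/scene_s.png")[200:350,220:420]
o=np.zeros((480,800,3),np.uint8);o[:360,:480]=cv2.resize(w,(480,360));o[:240,480:]=cv2.resize(s,(320,240));cv2.imwrite("pics/stop.png",o)
E
```

```text
False
 t6.2 pos x0.0602 y0.0006 z0.1156 F x0.1 y0.2 z5.1 Mz0.07 grip 0.0440 50 psi 14.8
True
 t6.9 pos x0.0714 y0.0004 z0.1157 F x-4.8 y0.6 z5.0 Mz0.01 grip 0.0442 51 psi 14.7
```

View pics/stop.png

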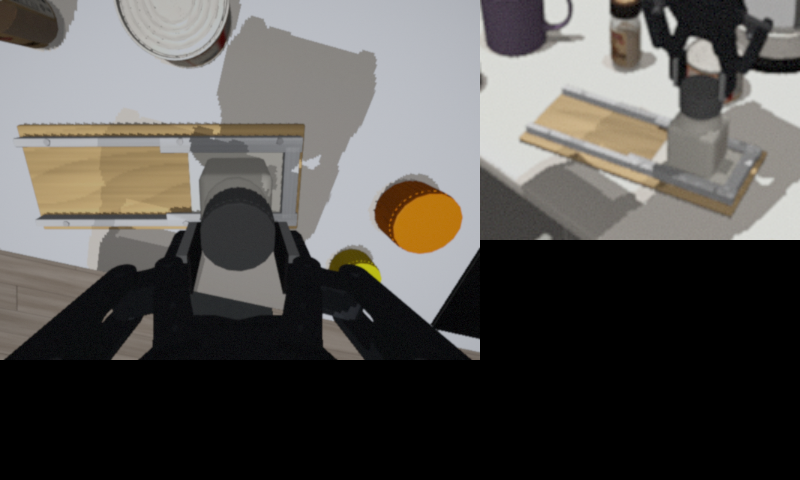

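```bash
python3 - <<'E'
from h import *
img,d,P=wcloud(); X=(P[...,:2]-C)@D; Y=(P[...,:2]-C)@N; z=P[...,2]
hsv=cv2.cvtColor(img,cv2.COLOR_RGB2HSV)
print(P[305,317],img[305,317],img[350,245],P[350,245])
# cap top face pixels
m=(z>.110)&(z<.125)&(abs(X-.07)<.035)&(abs(Y)<.05)&(hsv[...,2]>45)
l,lab,st,ce=cv2.connectedComponentsWithStats(m.astype(np.uint8));k=1+st[1:,4].argmax();m=lab==k
print(st[k]); p=np.c_[X[m],Y[m]].astype(np.float32); print(cv2.minEnclosingCircle(p),np.percentile(z[m],[5,50,95]),p.min(0),p.max(0))
# top camera too
img,d,P=cloud("top"); X=(P[...,:2]-C)@D; Y=(P[...,:2]-C)@N; z=P[...,2]
m=(abs(X+.0)<.14)&(abs(Y)<.05)&(z<.02)&(z>.005); print(m.sum())
cv2.imwrite("pics/top2.png",cv2.resize(img[220:310,270:410,::-1],None,fx=4,fy=4))
E
```

```text
[0.51826149 0.07997123 0.11916858] [52 52 53] [63 64 65] [0.51296917 0.10423131 0.15284383]
[ 268  270   98   92 7236]
((0.07196301966905594, 5.356465408112854e-05), 0.02361074648797512) [0.11792192 0.11887267 0.11981105] [ 0.05039229 -0.02279574] [0.09391889 0.02347008]
2785
```

The cap is centred in the grip (within 1 mm) and the bottle is at the stop. Next I press and twist.

```bash
python3 - <<'E'
from h import *
command_gripper(.04,60); rep("g")
Q=q(14.78); z=.1085
r.move_straight(at(.0715,z),Q,speed=.02); rep("press")
for _ in range(2):
    e=r.read_state()["eef_pos"][2]-.1095
    if e>.0005: z-=e; r.move_straight(at(.0715,z),Q,speed=.02); rep("press+")
print(z)
E
```

```text
g t7.3 pos x0.0712 y0.0004 z0.1156 F x-5.7 y0.8 z5.1 Mz0.02 grip 0.0429 61 psi 14.8
press t7.8 pos x0.0706 y0.0005 z0.1094 F x-6.4 y0.4 z9.6 Mz0.01 grip 0.0434 62 psi 14.8
0.1085
```

```bash
python3 - <<'E'
from h import *
for a in range(15,76,15):
    r.reach(at(.0712,.1085),q(14.78+a)); rep(a)
E
```

```text
15 t8.1 pos x0.0705 y0.0007 z0.1096 F x-5.4 y0.5 z10.1 Mz-0.02 grip 0.0433 62 psi 29.8
30 t8.5 pos x0.0705 y0.0007 z0.1096 F x-5.2 y-0.3 z10.3 Mz0.03 grip 0.0433 62 psi 44.8
45 t8.8 pos x0.0705 y0.0007 z0.1096 F x-5.7 y-0.2 z10.2 Mz0.06 grip 0.0435 62 psi 59.8
60 t9.2 pos x0.0707 y0.0006 z0.1096 F x-4.8 y-0.3 z11.1 Mz0.07 grip 0.0434 62 psi 74.8
75 t9.6 pos x0.0708 y0.0006 z0.1096 F x-5.9 y0.7 z10.6 Mz0.01 grip 0.0434 62 psi 89.8
```

```bash
python3 - <<'E'
from h import *
Q=q(89.78)
r.move_straight(at(.0703,.1085),Q,speed=.02); rep("relax")
for z in(.113,.117,.121): print(r.move_straight(at(.0703,z),Q,speed=.02,max_force=12)); rep(z)
E
```

```text
relax t9.8 pos x0.0706 y0.0006 z0.1096 F x-0.3 y-1.1 z10.5 Mz0.04 grip 0.0434 62 psi 89.8
False
0.113 t10.2 pos x0.0706 y0.0006 z0.1138 F x-1.1 y0.2 z7.4 Mz-0.04 grip 0.0435 62 psi 89.8
False
0.117 t10.5 pos x0.0704 y-0.0003 z0.1167 F x-0.6 y0.8 z-0.2 Mz0.03 grip 0.0435 62 psi 89.8
False
0.121 t10.9 pos x0.0704 y-0.0001 z0.1210 F x0.1 y-0.7 z-1.3 Mz-0.03 grip 0.0436 62 psi 89.8
```

```bash
python3 - <<'E'
from h import *
Q=q(89.78)
print(r.move_straight(at(.0703,.135),Q,speed=.04,max_force=8)); rep()
print(r.move_straight(at(.0703,.168),Q,speed=.06,max_force=8)); rep()
r.hold(.3); rep()
s,d,P=cloud("scene");t,_,T=cloud("top");cv2.imwrite("pics/end.png",np.hstack([cv2.resize(s[130:330,220:420],(400,400)),cv2.resize(t[190:320,270:400],(400,400))])[...,::-1])
E
```

```text
False
 t11.4 pos x0.0703 y0.0001 z0.1353 F x-0.3 y-0.6 z-0.4 Mz0.02 grip 0.0435 62 psi 89.8
False
 t12.1 pos x0.0703 y-0.0001 z0.1680 F x-0.9 y-0.7 z-0.4 Mz0.02 grip 0.0435 62 psi 89.8
 t12.4 pos x0.0703 y-0.0001 z0.1677 F x1.3 y0.2 z0.1 Mz-0.01 grip 0.0434 62 psi 89.8
```

View pics/end.png

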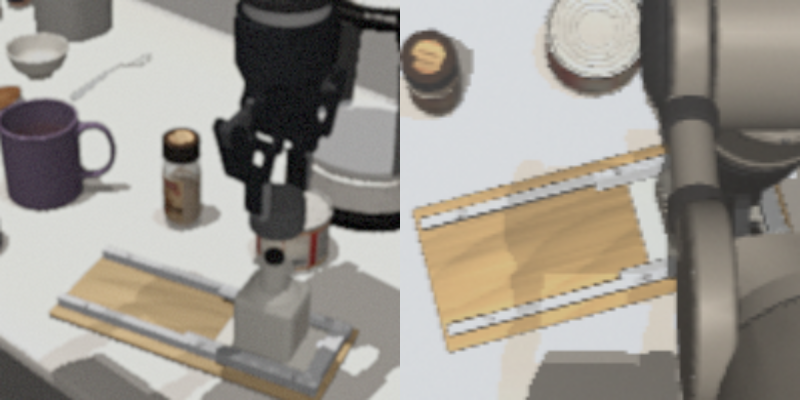

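The picture shows the cap in the gripper (left half, 285,205), clear above the open neck (275,260), with the bottle upright. I'll check the foot's rear edge (it should be at x=+25 mm), then hand in.

```bash
python3 - <<'E'
from h import *
for n in("top","scene"):
    img,d,P=cloud(n); X=(P[...,:2]-C)@D; Y=(P[...,:2]-C)@N; S=cv2.cvtColor(img,cv2.COLOR_RGB2HSV)[...,1]
    m=(abs(Y)<.022)&(P[...,2]>.002)&(P[...,2]<.02)
    print(n,[(x,int(np.median(S[m&(abs(X*1000-x)<1)]))) for x in range(15,34,2) if (m&(abs(X*1000-x)<1)).any()])
E
```

```text
top [(15, 103), (17, 104), (19, 103), (21, 104), (23, 101), (25, 54), (27, 5), (29, 5), (31, 5), (33, 5)]
scene [(15, 88), (17, 89), (19, 89), (21, 86), (23, 56), (25, 39), (27, 23), (29, 13), (31, 13), (33, 14)]
```

The foot's rear edge is at 25 mm, so the bottle is at the stop.

```bash
python3 -c "
from h import *
print(r.finish_job())"
```

```text
the job is handed in; nothing more can be done
None
```

The job is handed in: the bottle stands upright at the stop, and the gripper holds the opened cap upright about 3.5 cm clear of the neck and straight above it, after about 12.5 s of robot time; the mug, tin and spice jar were not touched.

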